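# Release the battery sled with the pin

### The job

Take the yellow-handled release pin from its blue stand, hold down with its tip the red button recessed in the sled that carries the blue-and-yellow battery, and, keeping it down, push that sled out of its dock as far as it goes. Leave the empty sled in the other dock shut, put the pin back upright in its stand and let go of it.

Things in the scene. Friction and masses are not known exactly. Their poses are not given: they have to be found in the camera images.
- pin_tool: Release pin, upright, 112 mm tall, 80 g: steel shaft 9 mm across, 45 mm long; above it a dark round flange 36 mm across, 5 mm thick; above that a yellow square handle 16 x 16 mm, 60 mm tall (50 to 110 mm above the tip). Origin: centre of the shaft's lower tip; z up along the pin, x and y square to the handle's flats. It hangs in its stand, flange on the stand's top.
- stand_mouth (a point): Centre of the hole's mouth on top of the blue pin stand, a fixed block 64 x 64 mm, 55 mm high. The hole is vertical, 22 mm across, 50 mm deep, with a 4 mm chamfer. Put away, the pin's shaft hangs in it with the flange on the block's top, the tip 45 mm below this point. z up.
- release_point (a point): Centre of the top of the red button in the sled with the blue-and-yellow battery. It lies in a square well 26 x 26 mm, open above, in the white block at the sled's front end: at rest 13 mm below the block's top, 34 mm above the worktop. It sinks at most 8 mm on a spring (1 to 4.5 N) and unlatches the sled from 4 mm on. It moves with the sled, which slides out along this frame's -x; z is up.
- battery_slide (a joint): How far the sled with the blue-and-yellow battery is out of its fixed dock (grey walls, 176 x 62 mm, 36 mm high), m: 0 shut and latched, 0.060 fully out at its stop. About 2 N moves it, e.g. a pin in the well pushing on the well's front wall; it stays where left. Let up on the way, the button catches again at about 16 or 30 mm; past 40 mm it is free.
- spare_slide (a joint): The same for the empty sled (no battery) in the second, otherwise alike dock: 0 shut. It is to stay shut.
Mind the look-alikes: they are no part of the job. Leave any white look-alike of the pin_tool alone.

How it is judged:
By the outcome, as a careful person would: the job done as asked, in the order asked, and still so for the second after the job is handed in, with the robot touching nothing.
It also fails if it takes over 58 s, if anything falls off the work surface, if the arm or the gripper's body presses on something with over 40 N, if the wrist force passes 120 N, or if a joint passes its speed limit or range.

### The arm

A 6-joint arm with a two-finger parallel gripper is mounted at the origin on a cart in front of the work surface, level with it; the furniture and walls round the work are solid. World frame = base frame: x ahead of the robot, y to its left, z up, the work surface at z = 0. Lengths are in m, angles in degrees, forces in N, time in s.
With the tool pointing down it reaches from about 0.35 to 0.875 m from the base axis. Payload 4.2 kg.
Tool frame: the origin (TCP) lies midway between the tips of the shut fingers; the grasp point (between the pads) lies 19 mm behind it; z points along the fingers, y is the line along which they close (so a half turn about z gives the same grasp; the last joint's range is limited). The gripper opens to 87 mm and grips with 3 to 60 N. Pads are 19 mm wide; open, the fingers measure 117 mm over their backs; the gripper's body (75 mm by 190 mm) begins 51 mm behind the grasp point.
Start: joints at [-54.167, 22.042, 0.453, 0, -68.411, -14.817], TCP at [0.224, -0.583, 0.199] pointing down, gripper open.
Joint ranges: [-179.83, 179.83], [-69.29, 118.12], [-61.27, 80.66], [-181.25, 117.63], [-171.15, -9.14], [-177.46, 177.46]. Speed limits (degrees/s): [159.86, 159.86, 180, 180, 180, 180].

### API

Orientations are given as a 3x3 rotation matrix whose columns are the frame's x, y, z axes.
In Python, from station import sense, capture, camera_params, finish_job gives the robot as it stands.
- The arm moves only by the tool drive_tool, never from a script. Its argument "rows" is a list of rows, each an object of numbers: "tx", "ty", "tz": the shift along the tool's x, y, z in cm; "ax", "ay", "az": the turn, a rotation vector about the tool's x, y, z in rad; "claw": the finger opening in cm, from 0 to 8.7. In form: [{"tx": .., "ty": .., "tz": .., "ax": .., "ay": .., "az": .., "claw": ..}, ...]. A call has 1 to 10 rows; each row shifts and turns the commanded pose from where the row before left it, along the tool's axes as they then stand; what a row does not reach is not made up. A row lasts 1/12 s, in which the tool goes at most 41.7 mm and 7.16 degrees, less where a joint would pass 70% of its speed; a pose out of reach is approached as far as the arm can. A call with a gripper value outside its range is refused whole. The fingers move at their own pace and stop on an object; the grip force is fixed at half the most. Time passes only in rows, so rows that do not move let the fingers close. It gives the time, the measured TCP pose, the force, the opening and the grip force at its end, in the units of the state.
- sense(): the state, without advancing time (a new reading comes with each control period).
- capture(name): name is "scene" or "top" or "wrist"; returns (picture, depth): 420x560x3 uint8, red, green, blue; 420x560 float32, m along the optical axis (not along the pixel's ray), 0 where there is no reading.
- camera_params(name): a dict with "intrinsics" (3x3 intrinsics, pixels), "R" (3x3) and "t" (3): a world point X has camera coordinates R X + t; the wrist camera has in their place "tool_from_camera" (4x4, takes a point from camera to tool coordinates, whose origin is the TCP and whose axes are the flange's). Camera axes: x right, y down, z forward; pixel columns grow to the right and rows downward; lengths in m; the calibration is good to about 2 mm. A picture is of the moment at which its call begins: read the wrist's pose just before it. camera_params takes no time and is no camera call.
- finish_job(): hands the job in; it is judged then, once.
The state is a dict: "time_s": time; "joints": joint angles; "joint_velocities": joint speeds; "effort": joint torques, N m; "tcp_pos": TCP position; "ee_rot": TCP orientation; "wrist_force": force on the tool from outside, world axes, zero at the start; "moment": the same for the moment, N m; "gripper_width": opening from 0.0 (shut) to 1.0 (fully open); "gripper_force": force on a finger pad.
Only numpy, scipy, OpenCV 4.12 (cv2) and the standard library are available. Lean on these libraries where they do the work, as an engineer would, in place of code of your own. Each camera call takes 0.05 s, during which the arm holds its last target. There are 200 camera calls.

## Working session

There is one attempt and no reset: what is moved stays moved. The work goes in short steps, Python scripts to look and compute and a tool call to move; the robot and the scene stay as the last step left them, time stands still between calls to the robot, and variables do not carry over. Pictures are saved under pics/ and viewed, at most 10 in all, crops included, and the job is handed in when it is done.

Besides the shell and the picture viewer there is one more tool, called after "Request:" as a command line: name --argument value ..., lists and objects as JSON in quotes. drive_tool: Moves the arm, as the interface text tells. Its arguments: {"type":"object","properties":{"rows":{"type":"array"}},"required":["rows"]}

```bash
mkdir -p pics
cat > h.py <<'E'
import numpy as np,cv2
from station import sense,capture,camera_params,finish_job
def world(name,d,s=None):
    p=camera_params(name);K=np.array(p["intrinsics"]);h,w=d.shape
    u,v=np.meshgrid(np.arange(w),np.arange(h))
    c=np.stack([(u-K[0,2])/K[0,0]*d,(v-K[1,2])/K[1,1]*d,d],-1)
    if name=="wrist":
        T=np.array(p["tool_from_camera"]);t=c@T[:3,:3].T+T[:3,3]
        return t@np.array(s["ee_rot"]).T+np.array(s["tcp_pos"])
    return (c-np.array(p["t"]))@np.array(p["R"])
def save(n,im): cv2.imwrite(f"pics/{n}.png",im[...,::-1])
E
python3 - <<'E'
from h import *
s=sense();print(s)
for n in("scene","top"):
    im,d=capture(n);save(n,im);np.savez(n,im=im,d=d)
    P=world(n,d);p=camera_params(n);print(n,p["intrinsics"],-np.array(p["R"]).T@p["t"],np.array(p["R"]).round(3).tolist())
E
```

```text
{'time_s': 0.0, 'joints': array([-5.41680873e+01,  2.20902631e+01,  3.79334992e-01, -3.02272960e-02,
       -6.84110009e+01, -1.48175356e+01]), 'joint_velocities': array([ 0.03827225, -0.00823485,  0.03435905,  0.01065449,  0.03805454,
        0.0417223 ]), 'effort': array([-4.01527166e-05, -3.90666103e+01,  1.87400204e+01,  4.21988279e+00,
        1.08742638e-02, -2.04667986e-04]), 'tcp_pos': array([ 0.22392005, -0.58280379,  0.19835867]), 'ee_rot': array([[-9.33560223e-01, -3.58419575e-01, -8.48046639e-04],
       [-3.58420571e-01,  9.33558056e-01,  2.01243649e-03],
       [ 7.04041398e-05,  2.18268802e-03, -9.99997615e-01]]), 'wrist_force': array([-0.5297256 ,  0.46468324,  0.01642525]), 'moment': array([0.03202089, 0.00466322, 0.0099219 ]), 'gripper_force': 0.0, 'gripper_width': 1.0022735364814621}
scene [[494.84583852   0.         275.33255759]
 [  0.         494.84583852 211.50561252]
 [  0.           0.           1.        ]] [-0.01697093  0.7068717   0.81416594] [[-0.768, -0.64, 0.002], [-0.412, 0.492, -0.767], [0.49, -0.59, -0.642]]
top [[420.04943514   0.         274.87761   ]
 [  0.         420.04943514 199.73722203]
 [  0.           0.           1.        ]] [0.33108925 0.00487467 1.16690521] [[-0.02, -1.0, 0.005], [-0.98, 0.019, -0.2], [0.2, -0.009, -0.98]]
```

View pics/top.png

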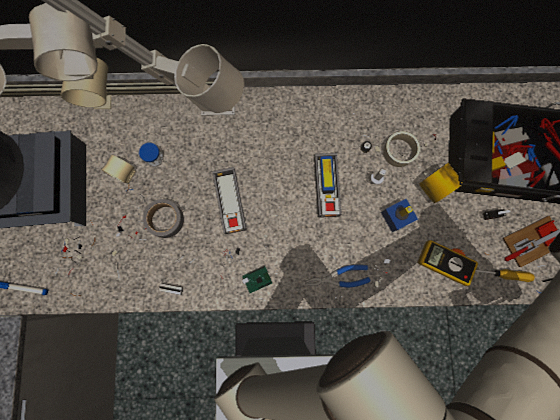

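View pics/scene.png

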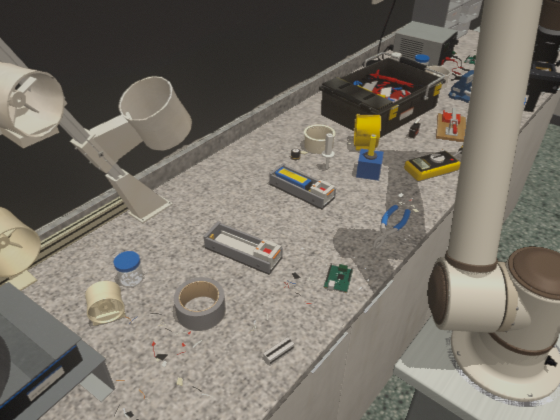

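Top view: stand with pin at about (400,214), battery sled (328,185) with its red button at (331,207), spare dock (230,200), white look-alike (377,177). Now I'll measure them.

Run:
```python
from h import *
for n,boxes in(("top",{"stand":(380,195,420,235),"red":(318,195,345,220),"dock":(308,145,350,222)}),("scene",{"stand":(350,130,392,182),"red":(305,175,340,205),"dock":(262,160,340,210)})):
    z=np.load(n+".npz");im,d=z["im"],z["d"];P=world(n,d);hsv=cv2.cvtColor(im,cv2.COLOR_RGB2HSV)
    def m(box,lo,hi,zl=-1,zh=1):
        k=cv2.inRange(hsv,lo,hi)>0;b=np.zeros_like(k);x0,y0,x1,y1=box;b[y0:y1,x0:x1]=1
        return k&b&(d>0)&(P[...,2]>zl)&(P[...,2]<zh)
    k=m(boxes["stand"],(18,120,60),(35,255,255),.06);q=P[k];print(n,"handle",k.sum(),np.median(q,0),q.min(0),q.max(0))
    t=q[q[:,2]>q[:,2].max()-.006];print(" top pts",len(t),t.mean(0))
    k=m(boxes["stand"],(100,100,30),(130,255,255),.045,.062);q=P[k];r=cv2.minAreaRect((q[:,:2]*1000).astype(np.float32));print(" standtop",len(q),r,np.median(q[:,2]))
    k=m(boxes["red"],(0,120,60),(8,255,255))|m(boxes["red"],(172,120,60),(180,255,255));q=P[k];print(" red",len(q),np.median(q,0),q.min(0),q.max(0))
    k=m(boxes["dock"],(0,0,0),(180,255,255),.03,.07);q=P[k];r=cv2.minAreaRect((q[:,:2]*1000).astype(np.float32));print(" dock",len(q),r)
    k=m(boxes["dock"],(0,0,150),(180,60,255),.042,.055);q=P[k];print(" white",len(q),q.mean(0) if len(q) else 0, cv2.minAreaRect((q[:,:2]*1000).astype(np.float32)))
z=np.load("top.npz");cv2.imwrite("pics/c.png",cv2.resize(z["im"][130:240,300:430,::-1],None,fx=5,fy=5,interpolation=2))
```

```text
top handle 63 [ 0.51166873 -0.33775884  0.10859755] [ 0.50594582 -0.35469254  0.06029748] [ 0.52242135 -0.3328459   0.12501871]
 top pts 20 [ 0.51576668 -0.34138644  0.12127596]
 standtop 381 ((513.5463256835938, -343.19708251953125), (63.664058685302734, 66.35548400878906), 26.40302848815918) 0.055539004445869095
 red 67 [ 0.53965374 -0.15569675  0.03487784] [ 0.53021238 -0.16688034  0.02522137] [ 0.55164327 -0.1444326   0.03991294]
 dock 1106 ((604.9622802734375, -151.4244384765625), (178.8065948486328, 62.84598922729492), 1.5319273471832275)
 white 140 [ 0.53968681 -0.15315623  0.04801436] ((541.103759765625, -152.80055236816406), (46.2557258605957, 42.38554382324219), 88.75103759765625)
scene handle 255 [ 0.54947375 -0.40742745  0.07350429] [ 0.50450654 -0.4462837   0.06002752] [ 0.6016122  -0.32951848  0.12296826]
 top pts 14 [ 0.51269086 -0.33944542  0.11958767]
 standtop 246 ((512.6566772460938, -342.312744140625), (61.934326171875, 69.68148040771484), 27.848758697509766) 0.054733521707807826
 red 11 [ 0.54370209 -0.16007518  0.03466468] [ 0.53705239 -0.16610716  0.03206109] [ 0.55220581 -0.15587129  0.03795111]
 dock 996 ((606.4774780273438, -200.90914916992188), (181.15647888183594, 166.4729461669922), 2.0271639823913574)
 white 134 [ 0.53833574 -0.15415047  0.0471134 ] ((540.7943115234375, -154.0690155029297), (46.7646484375, 48.750083923339844), 4.8420796394348145)
```

View pics/c.png

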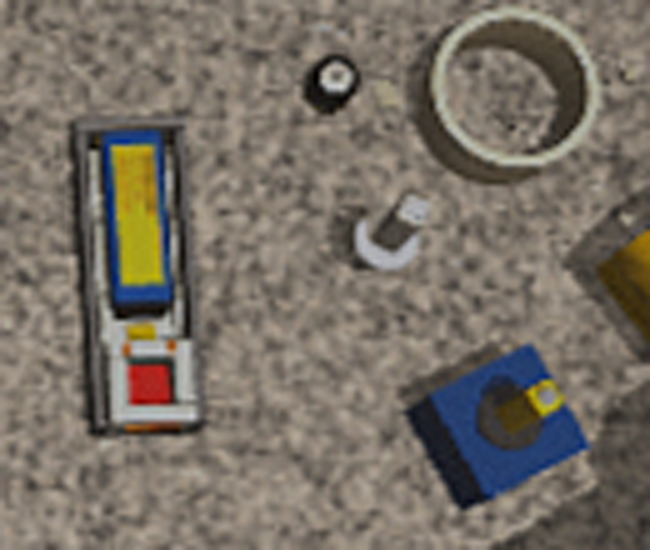

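Run:
```python
from h import *
p=camera_params("wrist");print(np.array(p["tool_from_camera"]).round(3),p["intrinsics"][0])
z=np.load("top.npz");P=world("top",z["d"]);q=P[z["d"]>0]
for c in((.514,-.341),(.54,-.153)):
    r=q[:,:2]-c
    for a in range(0,360,30):
        u=[np.cos(np.radians(a)),np.sin(np.radians(a))];
        k=(r@u>.045)&(r@u<.14)&(abs(r@[-u[1],u[0]])<.035);print(c,a,q[k,2].max().round(3) if k.any() else None,end="; ")
    print()
```

```text
[[-0.001 -0.957 -0.291  0.08 ]
 [ 1.    -0.001  0.     0.   ]
 [-0.001 -0.291  0.957 -0.186]
 [ 0.     0.     0.     1.   ]] [350.04344312   0.         283.2794931 ]
(0.514, -0.341) 0 0.008; (0.514, -0.341) 30 0.115; (0.514, -0.341) 60 0.007; (0.514, -0.341) 90 0.009; (0.514, -0.341) 120 0.01; (0.514, -0.341) 150 0.007; (0.514, -0.341) 180 0.007; (0.514, -0.341) 210 0.041; (0.514, -0.341) 240 0.039; (0.514, -0.341) 270 0.08; (0.514, -0.341) 300 0.103; (0.514, -0.341) 330 0.101; 
(0.54, -0.153) 0 0.047; (0.54, -0.153) 30 0.047; (0.54, -0.153) 60 0.044; (0.54, -0.153) 90 0.009; (0.54, -0.153) 120 0.008; (0.54, -0.153) 150 0.007; (0.54, -0.153) 180 0.008; (0.54, -0.153) 210 0.01; (0.54, -0.153) 240 0.01; (0.54, -0.153) 270 0.007; (0.54, -0.153) 300 0.148; (0.54, -0.153) 330 0.148;
```

Request:
drive_tool --rows '[{"tx": -3.5,"ty": 1.2},{"tx": -3.5,"ty": 1.2},{"tx": -3.5,"ty": 1.2},{"tx": -3.5,"ty": 1.2},{"tx": -3.5,"ty": 1.2},{"tx": -3.5,"ty": 1.2},{"tx": -3.5,"ty": 1.2},{"az": -0.095,"claw": 5},{"claw": 5}]'

```text
invalid input at $.rows[0]: expected keys tx, ty, tz, ax, ay, az, claw
```

Request:
drive_tool --rows '[{"tx": -3.5,"ty": 1.2,"tz": 0,"ax": 0,"ay": 0,"az": 0,"claw": 5},{"tx": -3.5,"ty": 1.2,"tz": 0,"ax": 0,"ay": 0,"az": 0,"claw": 5},{"tx": -3.5,"ty": 1.2,"tz": 0,"ax": 0,"ay": 0,"az": 0,"claw": 5},{"tx": -3.5,"ty": 1.2,"tz": 0,"ax": 0,"ay": 0,"az": 0,"claw": 5},{"tx": -3.5,"ty": 1.2,"tz": 0,"ax": 0,"ay": 0,"az": 0,"claw": 5},{"tx": -3.5,"ty": 1.2,"tz": 0,"ax": 0,"ay": 0,"az": 0,"claw": 5},{"tx": -3.5,"ty": 1.2,"tz": 0,"ax": 0,"ay": 0,"az": 0,"claw": 5},{"tx": 0,"ty": 0,"tz": 0,"ax": 0,"ay": 0,"az": -0.095,"claw": 5},{"tx": 0,"ty": 0,"tz": 0,"ax": 0,"ay": 0,"az": 0,"claw": 5}]'

```text
time_s: 0.85
tcp_pos: [0.4241, -0.4155, 0.1989]
ee_rot: [[-0.893, -0.45, -0.001], [-0.45, 0.893, 0.001], [0.0, 0.001, -1.0]]
wrist_force: [-0.5, 0.0, -0.1]
gripper_width: 0.579
gripper_force: 0.0
```

```bash
cat > w.py <<'E'
import sys
from h import *
def wr(n):
    s=sense();im,d=capture("wrist");save(n,im);np.savez(n,im=im,d=d,R=s["ee_rot"],t=s["tcp_pos"])
    print(s["time_s"],s["tcp_pos"].round(4),s["ee_rot"].round(3).tolist(),s["wrist_force"].round(1),s["gripper_width"])
    return s,im,d,world("wrist",d,s),cv2.cvtColor(im,cv2.COLOR_RGB2HSV)
if __name__=="__main__": wr(sys.argv[1])
E
python3 - <<'E'
from w import *
s,im,d,P,h=wr("w1")
k=(cv2.inRange(h,(18,110,60),(38,255,255))>0)&(d>0)&(np.hypot(P[...,0]-.514,P[...,1]+.341)<.03)
q=P[k];print(len(q),q.min(0),q.max(0));t=q[q[:,2]>.115];print(len(t),t.mean(0),np.median(t,0),cv2.minAreaRect((t[:,:2]*1000).astype(np.float32)))
k=(cv2.inRange(h,(100,100,30),(130,255,255))>0)&(d>0)&(abs(P[...,2]-.055)<.005)&(np.hypot(P[...,0]-.514,P[...,1]+.341)<.06);q=P[k];print(len(q),cv2.minAreaRect((q[:,:2]*1000).astype(np.float32)))
E
```

```text
0.85 [ 0.4241 -0.4155  0.1989] [[-0.893, -0.45, -0.001], [-0.45, 0.893, 0.001], [0.0, 0.001, -1.0]] [-0.5  0.  -0.1] 0.5790170982061579
160 [ 0.50711704 -0.35247407  0.05968114] [ 0.52556241 -0.33452603  0.12396264]
120 [ 0.51666204 -0.34369455  0.12039902] [ 0.51654932 -0.3450797   0.12039574] ((517.2167358398438, -342.9858093261719), (12.640116691589355, 15.165382385253906), 28.236988067626953)
1424 ((501.21160888671875, -350.71856689453125), (33.85136032104492, 62.671844482421875), 26.519437789916992)
```

View pics/w1.png

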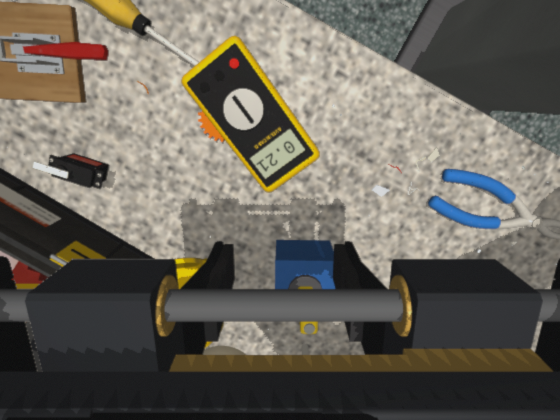

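The wrist view shows the pin between the fingers at about (309,325) on the blue stand (305,265). The yellow object is close on the left (190,268), so I'll narrow the opening to 4 cm.

Request:
drive_tool --rows '[{"tx": -3.8,"ty": 0.82,"tz": 0,"ax": 0,"ay": 0,"az": 0,"claw": 4},{"tx": -3.8,"ty": 0.82,"tz": 0,"ax": 0,"ay": 0,"az": 0,"claw": 4},{"tx": -3.8,"ty": 0.82,"tz": 0,"ax": 0,"ay": 0,"az": 0,"claw": 4},{"tx": 0,"ty": 0,"tz": 2,"ax": 0,"ay": 0,"az": 0,"claw": 4},{"tx": 0,"ty": 0,"tz": 2,"ax": 0,"ay": 0,"az": 0,"claw": 4},{"tx": 0,"ty": 0,"tz": 2,"ax": 0,"ay": 0,"az": 0,"claw": 4},{"tx": 0,"ty": 0,"tz": 0,"ax": 0,"ay": 0,"az": 0,"claw": 4}]'

```text
time_s: 1.48
tcp_pos: [0.5103, -0.3435, 0.1346]
ee_rot: [[-0.897, -0.441, -0.008], [-0.442, 0.897, 0.005], [0.005, 0.008, -1.0]]
wrist_force: [-1.0, -0.4, -1.3]
gripper_width: 0.461
gripper_force: 0.0
```

Run:
```python
from w import *
s,im,d,P,h=wr("w2")
k=(cv2.inRange(h,(18,110,60),(38,255,255))>0)&(d>0)&(np.hypot(P[...,0]-.514,P[...,1]+.341)<.03)
q=P[k];print(len(q));T=(q-s["tcp_pos"])@s["ee_rot"];print(np.percentile(T,[1,50,99],axis=0).round(4))
im,d=capture("top");im2,_=capture("scene")
a=cv2.resize(im[150:250,330:470],(560,400));b=cv2.resize(im2[100:200,310:450],(560,400))
save("w2",np.hstack([cv2.resize(a,(400,286)),cv2.resize(b,(400,286))]))
P=world("top",d);q=P[d>0];r=q[:,:2]-[.515,-.342];u=np.array([.45,-.893])
a=r@u;c=abs(r@[.893,.45]);k=(c<.015)&(a>.025)&(a<.09)
for x in np.arange(.025,.09,.01):
    kk=k&(a>=x)&(a<x+.01);print(x.round(3),q[kk,2].max() if kk.any() else None)
```

```text
1.4833 [ 0.5103 -0.3435  0.1346] [[-0.897, -0.441, -0.008], [-0.442, 0.897, 0.005], [0.005, 0.008, -1.0]] [-1.  -0.4 -1.3] 0.4605270590933431
2893
[[-0.0122 -0.0113 -0.1251]
 [ 0.0229  0.0002 -0.1211]
 [ 0.0242  0.0146  0.0675]]
0.025 0.5283461385551804
0.035 0.522335877029869
0.045 None
0.055 None
0.065 None
0.075 0.004848569489840759
0.085 -0.0015255501727443196
```

View pics/w2.png

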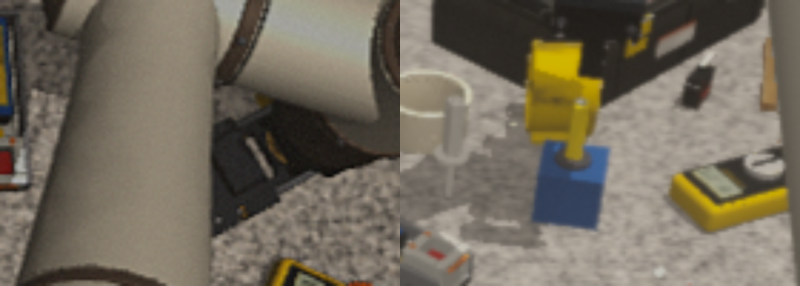

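Run:
```python
from w import *
print(sense()["time_s"],sense()["tcp_pos"])
im,d=capture("scene");z=np.load("w2.npz")["im"]
save("s2",np.hstack([cv2.resize(im,(400,300)),cv2.resize(z,(400,300))]))
```

```text
1.6333 [ 0.51375776 -0.34554306  0.14037736]
```

View pics/s2.png

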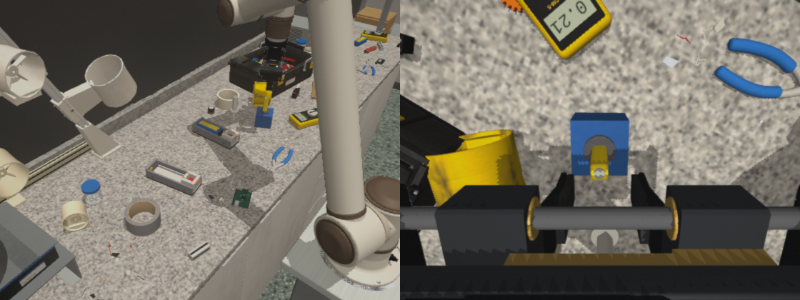

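Request:
drive_tool --rows '[{"tx": 0,"ty": 0,"tz": 0,"ax": 0,"ay": 0,"az": 0,"claw": 4},{"tx": 0,"ty": 0,"tz": 0,"ax": 0,"ay": 0,"az": 0,"claw": 4}]'

```text
time_s: 1.85
tcp_pos: [0.5143, -0.3449, 0.1409]
ee_rot: [[-0.896, -0.445, 0.002], [-0.445, 0.896, -0.001], [-0.002, -0.002, -1.0]]
wrist_force: [0.2, -0.3, 0.2]
gripper_width: 0.458
gripper_force: 0.0
```

Run:
```python
from w import *
s,im,d,P,h=wr("w3")
k=(cv2.inRange(h,(18,110,60),(38,255,255))>0)&(d>0)&(np.hypot(P[...,0]-.514,P[...,1]+.341)<.03)&(P[...,2]<.13)&(P[...,2]>.055)
v,u=np.nonzero(k);print(u.min(),u.max(),v.min(),v.max())
q=P[k];print(len(q),np.median(q,0));t=q[q[:,2]>.115];print(len(t),t.mean(0),cv2.minAreaRect((t[:,:2]*1000).astype(np.float32)))
T=(t-s["tcp_pos"])@s["ee_rot"];print(T.min(0),T.max(0))
k=(cv2.inRange(h,(100,100,30),(130,255,255))>0)&(d>0)&(abs(P[...,2]-.055)<.004)&(np.hypot(P[...,0]-.514,P[...,1]+.341)<.06);q=P[k];print(len(q),cv2.minAreaRect((q[:,:2]*1000).astype(np.float32)))
save("w3",im[180:420,180:460])
```

```text
1.85 [ 0.5143 -0.3449  0.1409] [[-0.896, -0.445, 0.002], [-0.445, 0.896, -0.001], [-0.002, -0.002, -1.0]] [ 0.2 -0.3  0.2] 0.45804998202805297
272 296 197 243
884 [ 0.51118707 -0.34573925  0.11154298]
402 [ 0.51489751 -0.34397648  0.11976138] ((516.2938842773438, -343.03466796875), (15.65955638885498, 15.443724632263184), 26.148422241210938)
[-0.01044033 -0.00689953  0.01786657] [0.00522538 0.00854431 0.02565726]
4119 ((515.387451171875, -343.557373046875), (64.06417846679688, 63.509639739990234), 25.778846740722656)
```

View pics/w3.png

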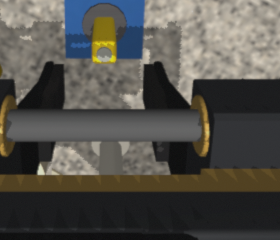

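The handle is centred between the fingers, 2.6 mm off in tool x, and aligned. Descending and closing.

Request:
drive_tool --rows '[{"tx": -0.25,"ty": 0.1,"tz": 1.5,"ax": 0,"ay": 0,"az": 0,"claw": 4},{"tx": 0,"ty": 0,"tz": 2,"ax": 0,"ay": 0,"az": 0,"claw": 4},{"tx": 0,"ty": 0,"tz": 2,"ax": 0,"ay": 0,"az": 0,"claw": 4},{"tx": 0,"ty": 0,"tz": 1.4,"ax": 0,"ay": 0,"az": 0,"claw": 4},{"tx": 0,"ty": 0,"tz": 0,"ax": 0,"ay": 0,"az": 0,"claw": 4},{"tx": 0,"ty": 0,"tz": 0,"ax": 0,"ay": 0,"az": 0,"claw": 4},{"tx": 0,"ty": 0,"tz": 0,"ax": 0,"ay": 0,"az": 0,"claw": 4}]'

```text
time_s: 2.48
tcp_pos: [0.5166, -0.3428, 0.0718]
ee_rot: [[-0.895, -0.446, 0.002], [-0.446, 0.895, -0.001], [-0.001, -0.002, -1.0]]
wrist_force: [0.4, 0.0, -0.2]
gripper_width: 0.462
gripper_force: 0.0
```

Request:
drive_tool --rows '[{"tx": 0,"ty": 0,"tz": 0,"ax": 0,"ay": 0,"az": 0,"claw": 1},{"tx": 0,"ty": 0,"tz": 0,"ax": 0,"ay": 0,"az": 0,"claw": 1},{"tx": 0,"ty": 0,"tz": 0,"ax": 0,"ay": 0,"az": 0,"claw": 1},{"tx": 0,"ty": 0,"tz": 0,"ax": 0,"ay": 0,"az": 0,"claw": 1},{"tx": 0,"ty": 0,"tz": 0,"ax": 0,"ay": 0,"az": 0,"claw": 1},{"tx": 0,"ty": 0,"tz": 0,"ax": 0,"ay": 0,"az": 0,"claw": 1}]'

```text
time_s: 2.98
tcp_pos: [0.5158, -0.3424, 0.0707]
ee_rot: [[-0.895, -0.446, 0.0], [-0.446, 0.895, -0.0], [-0.0, -0.0, -1.0]]
wrist_force: [-0.2, 0.1, 1.1]
gripper_width: 0.182
gripper_force: 30.0
```

Request:
drive_tool --rows '[{"tx": 0,"ty": 0,"tz": -1,"ax": 0,"ay": 0,"az": 0,"claw": 1},{"tx": 0,"ty": 0,"tz": -2,"ax": 0,"ay": 0,"az": 0,"claw": 1},{"tx": 0,"ty": 0,"tz": -2,"ax": 0,"ay": 0,"az": 0,"claw": 1},{"tx": 0,"ty": 0,"tz": -2,"ax": 0,"ay": 0,"az": 0,"claw": 1},{"tx": 0,"ty": 0,"tz": 0,"ax": 0,"ay": 0,"az": 0,"claw": 1},{"tx": -2.66,"ty": 3.0,"tz": 0,"ax": 0,"ay": 0,"az": 0,"claw": 1},{"tx": -2.66,"ty": 3.0,"tz": 0,"ax": 0,"ay": 0,"az": 0,"claw": 1},{"tx": -2.66,"ty": 3.0,"tz": 0,"ax": 0,"ay": 0,"az": 0,"claw": 1},{"tx": -2.66,"ty": 3.0,"tz": 0,"ax": 0,"ay": 0,"az": 0,"claw": 1},{"tx": 0,"ty": 3.7,"tz": 0,"ax": 0,"ay": 0,"az": 0,"claw": 1}]'

```text
time_s: 3.82
tcp_pos: [0.5443, -0.152, 0.1399]
ee_rot: [[-0.894, -0.447, 0.003], [-0.447, 0.894, -0.001], [-0.002, -0.002, -1.0]]
wrist_force: [0.6, 1.4, -0.3]
gripper_width: 0.177
gripper_force: 30.0
```

Request:
drive_tool --rows '[{"tx": 0,"ty": 0,"tz": 0,"ax": 0,"ay": 0,"az": -0.114,"claw": 1},{"tx": 0,"ty": 0,"tz": 0,"ax": 0,"ay": 0,"az": -0.114,"claw": 1},{"tx": 0,"ty": 0,"tz": 0,"ax": 0,"ay": 0,"az": -0.114,"claw": 1},{"tx": 0,"ty": 0,"tz": 0,"ax": 0,"ay": 0,"az": -0.114,"claw": 1},{"tx": 0,"ty": 0,"tz": 0,"ax": 0,"ay": 0,"az": -0.114,"claw": 1},{"tx": 0,"ty": 0,"tz": 0,"ax": 0,"ay": 0,"az": -0.114,"claw": 1},{"tx": 0,"ty": 0,"tz": 0,"ax": 0,"ay": 0,"az": -0.114,"claw": 1},{"tx": 0,"ty": 0,"tz": 0,"ax": 0,"ay": 0,"az": -0.114,"claw": 1},{"tx": 0,"ty": 0,"tz": 0,"ax": 0,"ay": 0,"az": -0.114,"claw": 1},{"tx": 0,"ty": 0,"tz": 0,"ax": 0,"ay": 0,"az": -0.108,"claw": 1}]'

```text
time_s: 4.65
tcp_pos: [0.5403, -0.1542, 0.1399]
ee_rot: [[0.03, -1.0, -0.001], [-1.0, -0.03, 0.0], [-0.0, 0.001, -1.0]]
wrist_force: [-0.1, 1.0, -1.3]
gripper_width: 0.185
gripper_force: 30.0
```

Request:
drive_tool --rows '[{"tx": 0,"ty": 0,"tz": 0,"ax": 0,"ay": 0,"az": 0,"claw": 1},{"tx": 0,"ty": 0,"tz": 0,"ax": 0,"ay": 0,"az": 0,"claw": 1},{"tx": 0,"ty": 0,"tz": 0,"ax": 0,"ay": 0,"az": 0,"claw": 1}]'

```text
time_s: 4.9
tcp_pos: [0.5407, -0.1543, 0.1402]
ee_rot: [[0.023, -1.0, -0.001], [-1.0, -0.023, 0.0], [-0.0, 0.001, -1.0]]
wrist_force: [0.1, -0.1, -1.1]
gripper_width: 0.182
gripper_force: 30.0
```

Run:
```python
from w import *
s,im,d,P,h=wr("w4")
k=((cv2.inRange(h,(0,120,60),(8,255,255))>0)|(cv2.inRange(h,(172,120,60),(180,255,255))>0))&(d>0)&(np.hypot(P[...,0]-.54,P[...,1]+.155)<.025)
q=P[k];print("red",len(q),np.median(q,0),q.min(0),q.max(0))
if k.any():v,u=np.nonzero(k);print(u.min(),u.max(),v.min(),v.max())
k=(cv2.inRange(h,(0,0,130),(180,70,255))>0)&(d>0)&(abs(P[...,2]-.047)<.004)&(np.hypot(P[...,0]-.54,P[...,1]+.155)<.045)
q=P[k];print("white",len(q),cv2.minAreaRect((q[:,:2]*1000).astype(np.float32)) if len(q) else 0)
T=(P-s["tcp_pos"])@s["ee_rot"];k=(d>0)&(np.hypot(T[...,0],T[...,1])<.01)&(T[...,2]>.025)&(T[...,2]<.065)
q=T[k];print("shaft",len(q))
for a in(.025,.035,.045,.055):
  t=q[(q[:,2]>=a)&(q[:,2]<a+.01)];print(a,len(t),t.mean(0) if len(t) else 0,t.min(0)if len(t) else 0,t.max(0)if len(t) else 0)
```

```text
4.9 [ 0.5407 -0.1543  0.1402] [[0.023, -1.0, -0.001], [-1.0, -0.023, 0.0], [-0.0, 0.001, -1.0]] [ 0.1 -0.1 -1.1] 0.18162815073086838
red 594 [ 0.54277021 -0.15268047  0.03496726] [ 0.53143511 -0.17099159  0.03239543] [ 0.55341832 -0.14215524  0.12732205]
269 294 184 207
white 1280 ((542.4210815429688, -154.49220275878906), (45.40168380737305, 43.50350570678711), 1.8846766948699951)
shaft 7
0.025 0 0 0 0
0.035 0 0 0 0
0.045 0 0 0 0
0.055 7 [ 0.00304663 -0.0006127   0.05827671] [ 0.00224351 -0.00283085  0.05666093] [0.00355283 0.00159266 0.06084656]
```

View pics/w4.png

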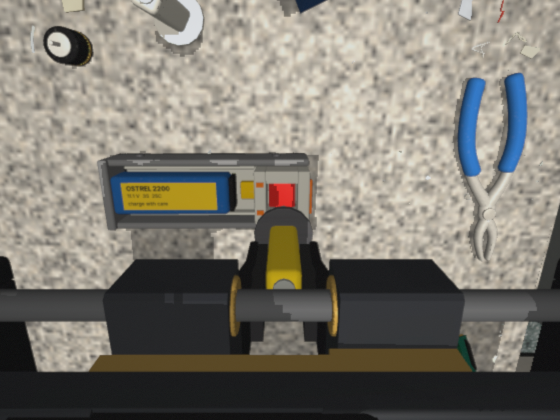

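The wrist view shows the pin's flange at (283,215), the red button at (282,195) and the battery on the left. The pin is over the well, so I'll lower it.

Request:
drive_tool --rows '[{"tx": 0,"ty": -0.1,"tz": 1.5,"ax": 0,"ay": 0,"az": 0,"claw": 1},{"tx": 0,"ty": 0,"tz": 1.2,"ax": 0,"ay": 0,"az": 0,"claw": 1},{"tx": 0,"ty": 0,"tz": 0.7,"ax": 0,"ay": 0,"az": 0,"claw": 1},{"tx": 0,"ty": 0,"tz": 0.6,"ax": 0,"ay": 0,"az": 0,"claw": 1},{"tx": 0,"ty": 0,"tz": 0,"ax": 0,"ay": 0,"az": 0,"claw": 1},{"tx": 0,"ty": 0,"tz": 0,"ax": 0,"ay": 0,"az": 0,"claw": 1},{"tx": 0,"ty": 0,"tz": 0,"ax": 0,"ay": 0,"az": 0,"claw": 1}]'

```text
time_s: 5.53
tcp_pos: [0.5425, -0.1544, 0.1011]
ee_rot: [[0.025, -1.0, 0.001], [-1.0, -0.025, -0.0], [0.0, -0.001, -1.0]]
wrist_force: [0.1, -0.1, -0.9]
gripper_width: 0.182
gripper_force: 30.0
```

Request:
drive_tool --rows '[{"tx": 0,"ty": 0,"tz": 0.6,"ax": 0,"ay": 0,"az": 0,"claw": 1},{"tx": 0,"ty": 0,"tz": 0.3,"ax": 0,"ay": 0,"az": 0,"claw": 1},{"tx": 0,"ty": 0,"tz": 0.25,"ax": 0,"ay": 0,"az": 0,"claw": 1},{"tx": 0,"ty": 0,"tz": 0,"ax": 0,"ay": 0,"az": 0,"claw": 1},{"tx": 0,"ty": 0,"tz": 0,"ax": 0,"ay": 0,"az": 0,"claw": 1},{"tx": 0,"ty": 0,"tz": 0,"ax": 0,"ay": 0,"az": 0,"claw": 1}]'

```text
time_s: 6.03
tcp_pos: [0.5428, -0.1544, 0.0896]
ee_rot: [[0.025, -1.0, 0.002], [-1.0, -0.025, -0.0], [0.0, -0.002, -1.0]]
wrist_force: [1.7, 0.0, 1.7]
gripper_width: 0.175
gripper_force: 30.0
```

Button force has risen by about 2.6 N, so it is down roughly 5 mm. I'll press 1 mm more and push.

Request:
drive_tool --rows '[{"tx": 0,"ty": 0,"tz": 0.12,"ax": 0,"ay": 0,"az": 0,"claw": 1},{"tx": 0,"ty": 0,"tz": 0,"ax": 0,"ay": 0,"az": 0,"claw": 1},{"tx": 0,"ty": 0.4,"tz": 0,"ax": 0,"ay": 0,"az": 0,"claw": 1},{"tx": 0,"ty": 0.4,"tz": 0,"ax": 0,"ay": 0,"az": 0,"claw": 1},{"tx": 0,"ty": 0.4,"tz": 0,"ax": 0,"ay": 0,"az": 0,"claw": 1},{"tx": 0,"ty": 0.4,"tz": 0,"ax": 0,"ay": 0,"az": 0,"claw": 1},{"tx": 0,"ty": 0,"tz": 0,"ax": 0,"ay": 0,"az": 0,"claw": 1},{"tx": 0,"ty": 0,"tz": 0,"ax": 0,"ay": 0,"az": 0,"claw": 1}]'

```text
time_s: 6.7
tcp_pos: [0.5247, -0.1548, 0.0876]
ee_rot: [[0.025, -1.0, -0.002], [-1.0, -0.025, 0.0], [-0.0, 0.002, -1.0]]
wrist_force: [-0.6, 0.4, 2.6]
gripper_width: 0.18
gripper_force: 30.0
```

Request:
drive_tool --rows '[{"tx": 0,"ty": 0.5,"tz": 0,"ax": 0,"ay": 0,"az": 0,"claw": 1},{"tx": 0,"ty": 0.5,"tz": 0,"ax": 0,"ay": 0,"az": 0,"claw": 1},{"tx": 0,"ty": 0.5,"tz": 0,"ax": 0,"ay": 0,"az": 0,"claw": 1},{"tx": 0,"ty": 0.5,"tz": 0,"ax": 0,"ay": 0,"az": 0,"claw": 1},{"tx": 0,"ty": 0.5,"tz": 0,"ax": 0,"ay": 0,"az": 0,"claw": 1},{"tx": 0,"ty": 0.5,"tz": 0,"ax": 0,"ay": 0,"az": 0,"claw": 1},{"tx": 0,"ty": 0.5,"tz": 0,"ax": 0,"ay": 0,"az": 0,"claw": 1},{"tx": 0,"ty": 0.5,"tz": 0,"ax": 0,"ay": 0,"az": 0,"claw": 1},{"tx": 0,"ty": 0.5,"tz": 0,"ax": 0,"ay": 0,"az": 0,"claw": 1},{"tx": 0,"ty": 0,"tz": 0,"ax": 0,"ay": 0,"az": 0,"claw": 1}]'

```text
time_s: 7.53
tcp_pos: [0.48, -0.1558, 0.0878]
ee_rot: [[0.025, -1.0, -0.0], [-1.0, -0.025, 0.0], [-0.0, 0.0, -1.0]]
wrist_force: [1.8, -0.4, 2.6]
gripper_width: 0.18
gripper_force: 30.0
```

Request:
drive_tool --rows '[{"tx": 0,"ty": 0.3,"tz": 0,"ax": 0,"ay": 0,"az": 0,"claw": 1},{"tx": 0,"ty": 0.2,"tz": 0,"ax": 0,"ay": 0,"az": 0,"claw": 1},{"tx": 0,"ty": 0.2,"tz": 0,"ax": 0,"ay": 0,"az": 0,"claw": 1},{"tx": 0,"ty": 0,"tz": 0,"ax": 0,"ay": 0,"az": 0,"claw": 1},{"tx": 0,"ty": 0,"tz": 0,"ax": 0,"ay": 0,"az": 0,"claw": 1}]'

```text
time_s: 7.95
tcp_pos: [0.4739, -0.156, 0.0878]
ee_rot: [[0.025, -1.0, -0.0], [-1.0, -0.025, 0.0], [-0.0, 0.0, -1.0]]
wrist_force: [2.4, 0.8, 2.6]
gripper_width: 0.18
gripper_force: 30.0
```

Request:
drive_tool --rows '[{"tx": 0,"ty": 0.2,"tz": 0,"ax": 0,"ay": 0,"az": 0,"claw": 1},{"tx": 0,"ty": 0.2,"tz": 0,"ax": 0,"ay": 0,"az": 0,"claw": 1},{"tx": 0,"ty": 0,"tz": 0,"ax": 0,"ay": 0,"az": 0,"claw": 1},{"tx": 0,"ty": 0,"tz": 0,"ax": 0,"ay": 0,"az": 0,"claw": 1}]'

```text
time_s: 8.28
tcp_pos: [0.4721, -0.156, 0.0879]
ee_rot: [[0.025, -1.0, 0.005], [-1.0, -0.025, 0.0], [0.0, -0.005, -1.0]]
wrist_force: [5.7, 1.2, -1.5]
gripper_width: 0.181
gripper_force: 30.1
```

Request:
drive_tool --rows '[{"tx": 0,"ty": 0.2,"tz": 0,"ax": 0,"ay": 0,"az": 0,"claw": 1},{"tx": 0,"ty": 0.1,"tz": 0,"ax": 0,"ay": 0,"az": 0,"claw": 1},{"tx": 0,"ty": 0,"tz": 0,"ax": 0,"ay": 0,"az": 0,"claw": 1},{"tx": 0,"ty": 0,"tz": 0,"ax": 0,"ay": 0,"az": 0,"claw": 1}]'

```text
time_s: 8.62
tcp_pos: [0.4711, -0.1559, 0.088]
ee_rot: [[0.025, -1.0, 0.009], [-1.0, -0.025, 0.0], [0.0, -0.009, -1.0]]
wrist_force: [8.5, -0.0, -4.0]
gripper_width: 0.184
gripper_force: 30.4
```

```bash
cat > q.py <<'E'
from w import *
s,im,d,P,h=wr("w5")
k=(cv2.inRange(h,(0,0,130),(180,70,255))>0)&(d>0)&(abs(P[...,2]-.047)<.004)&(np.hypot(P[...,0]-.485,P[...,1]+.156)<.05)
q=P[k];print("white",len(q),cv2.minAreaRect((q[:,:2]*1000).astype(np.float32)),np.percentile(q[:,0],[1,99]))
z=np.load("w4.npz");P0=world("wrist",z["d"],dict(ee_rot=z["R"],tcp_pos=z["t"]))
for im_,P_ in((z["im"],P0),(im,P)):
    h=cv2.cvtColor(im_,cv2.COLOR_RGB2HSV);k=(cv2.inRange(h,(100,120,40),(125,255,255))>0)&(P_[...,2]>.025)&(P_[...,2]<.07)&(abs(P_[...,1]+.155)<.03)&(P_[...,0]>.5)
    q=P_[k];print("batt x",len(q),np.percentile(q[:,0],[1,99]))
E
python3 q.py
```

```text
8.6167 [ 0.4711 -0.1559  0.088 ] [[0.025, -1.0, 0.009], [-1.0, -0.025, 0.0], [0.0, -0.009, -1.0]] [ 8.5 -0.  -4. ] 0.18449190135903068
white 1631 ((482.5989685058594, -154.9226837158203), (45.486671447753906, 46.17879104614258), 0.8799594044685364) [0.46050558 0.50509825]
batt x 1853 [0.58813928 0.68649062]
batt x 2938 [0.52820083 0.62572765]
```

The battery moved exactly 60 mm, so the sled is at its stop. Backing off, lifting and returning.

Request:
drive_tool --rows '[{"tx": 0,"ty": -0.5,"tz": 0,"ax": 0,"ay": 0,"az": 0,"claw": 1},{"tx": 0,"ty": -0.5,"tz": 0,"ax": 0,"ay": 0,"az": 0,"claw": 1},{"tx": 0,"ty": 0,"tz": 0,"ax": 0,"ay": 0,"az": 0,"claw": 1},{"tx": 0,"ty": 0,"tz": 0,"ax": 0,"ay": 0,"az": 0,"claw": 1},{"tx": 0,"ty": 0,"tz": -0.7,"ax": 0,"ay": 0,"az": 0,"claw": 1},{"tx": 0,"ty": 0,"tz": -1,"ax": 0,"ay": 0,"az": 0,"claw": 1},{"tx": 0,"ty": 0,"tz": -1.5,"ax": 0,"ay": 0,"az": 0,"claw": 1},{"tx": 0,"ty": 0,"tz": -2,"ax": 0,"ay": 0,"az": 0,"claw": 1},{"tx": 0,"ty": 0,"tz": 0,"ax": 0,"ay": 0,"az": 0,"claw": 1}]'

```text
time_s: 9.42
tcp_pos: [0.4784, -0.1563, 0.1429]
ee_rot: [[0.025, -1.0, 0.005], [-1.0, -0.025, -0.001], [0.001, -0.005, -1.0]]
wrist_force: [0.6, 0.3, 0.7]
gripper_width: 0.18
gripper_force: 30.0
```

Request:
drive_tool --rows '[{"tx": 0,"ty": 0,"tz": 0,"ax": 0,"ay": 0,"az": 0.114,"claw": 1},{"tx": 0,"ty": 0,"tz": 0,"ax": 0,"ay": 0,"az": 0.114,"claw": 1},{"tx": 0,"ty": 0,"tz": 0,"ax": 0,"ay": 0,"az": 0.114,"claw": 1},{"tx": 0,"ty": 0,"tz": 0,"ax": 0,"ay": 0,"az": 0.114,"claw": 1},{"tx": 0,"ty": 0,"tz": 0,"ax": 0,"ay": 0,"az": 0.114,"claw": 1},{"tx": 0,"ty": 0,"tz": 0,"ax": 0,"ay": 0,"az": 0.114,"claw": 1},{"tx": 0,"ty": 0,"tz": 0,"ax": 0,"ay": 0,"az": 0.114,"claw": 1},{"tx": 0,"ty": 0,"tz": 0,"ax": 0,"ay": 0,"az": 0.114,"claw": 1},{"tx": 0,"ty": 0,"tz": 0,"ax": 0,"ay": 0,"az": 0.114,"claw": 1},{"tx": 0,"ty": 0,"tz": 0,"ax": 0,"ay": 0,"az": 0.108,"claw": 1}]'

```text
time_s: 10.25
tcp_pos: [0.4755, -0.1557, 0.1386]
ee_rot: [[-0.898, -0.44, -0.003], [-0.44, 0.898, 0.001], [0.002, 0.002, -1.0]]
wrist_force: [0.6, 0.7, -1.3]
gripper_width: 0.181
gripper_force: 30.0
```

Request:
drive_tool --rows '[{"tx": 0,"ty": 0,"tz": 0,"ax": 0,"ay": 0,"az": 0,"claw": 1},{"tx": 0,"ty": 0,"tz": 0,"ax": 0,"ay": 0,"az": 0,"claw": 1},{"tx": 0,"ty": 0,"tz": 0,"ax": 0,"ay": 0,"az": 0,"claw": 1}]'

```text
time_s: 10.5
tcp_pos: [0.4764, -0.1559, 0.1393]
ee_rot: [[-0.894, -0.447, -0.001], [-0.447, 0.894, 0.0], [0.001, 0.001, -1.0]]
wrist_force: [0.7, -1.0, -0.2]
gripper_width: 0.184
gripper_force: 30.0
```

Request:
drive_tool --rows '[{"tx": 0.98,"ty": -3.69,"tz": 0,"ax": 0,"ay": 0,"az": 0,"claw": 1},{"tx": 0.98,"ty": -3.69,"tz": 0,"ax": 0,"ay": 0,"az": 0,"claw": 1},{"tx": 0.98,"ty": -3.69,"tz": 0,"ax": 0,"ay": 0,"az": 0,"claw": 1},{"tx": 0.98,"ty": -3.69,"tz": 0,"ax": 0,"ay": 0,"az": 0,"claw": 1},{"tx": 0.98,"ty": -3.69,"tz": 0,"ax": 0,"ay": 0,"az": 0,"claw": 1},{"tx": 0,"ty": 0,"tz": 0,"ax": 0,"ay": 0,"az": 0,"claw": 1},{"tx": 0,"ty": 0,"tz": 0,"ax": 0,"ay": 0,"az": 0,"claw": 1},{"tx": 0,"ty": 0,"tz": 0,"ax": 0,"ay": 0,"az": 0,"claw": 1}]'

```text
time_s: 11.17
tcp_pos: [0.5146, -0.3426, 0.1389]
ee_rot: [[-0.895, -0.446, -0.002], [-0.446, 0.895, 0.001], [0.001, 0.002, -1.0]]
wrist_force: [-0.5, 0.2, -1.5]
gripper_width: 0.183
gripper_force: 30.0
```

Run:
```python
from w import *
s,im,d,P,h=wr("w6")
# pin slip check: handle front face / flange in tool frame, now vs w4 (before pressing)
z=np.load("w4.npz");R0=dict(ee_rot=z["R"],tcp_pos=z["t"])
for im_,d_,s_ in((z["im"],z["d"],R0),(im,d,s)):
    T=(world("wrist",d_,s_)-s_["tcp_pos"])@s_["ee_rot"]
    k=(d_>0)&(abs(T[...,0])<.025)&(abs(T[...,1])<.025)&(T[...,2]>.007)&(T[...,2]<.020);q=T[k]
    print("flange",len(q),np.percentile(q,[2,50,98],axis=0).round(4).tolist())
    k=(d_>0)&(abs(T[...,0])<.012)&(abs(T[...,1])<.009)&(T[...,2]>.024)&(T[...,2]<.065);q=T[k]
    print("shaft",len(q),np.percentile(q,[2,50,98],axis=0).round(4).tolist() if len(q) else 0)
k=(cv2.inRange(h,(100,100,30),(130,255,255))>0)&(d>0)&(abs(P[...,2]-.055)<.004)&(np.hypot(P[...,0]-.514,P[...,1]+.341)<.06);q=P[k];print(len(q),cv2.minAreaRect((q[:,:2]*1000).astype(np.float32)))
```

```text
11.1667 [ 0.5146 -0.3426  0.1389] [[-0.895, -0.446, -0.002], [-0.446, 0.895, 0.001], [0.001, 0.002, -1.0]] [-0.5  0.2 -1.5] 0.18262687836424138
flange 1335 [[-0.005, -0.016, 0.0087], [0.0076, 0.0002, 0.0099], [0.0166, 0.0165, 0.0128]]
shaft 7 [[0.0024, -0.0019, 0.0567], [0.0031, 0.0002, 0.0584], [0.0036, 0.0023, 0.0607]]
flange 1335 [[-0.005, -0.016, 0.0086], [0.0076, 0.0002, 0.0099], [0.0166, 0.0165, 0.0125]]
shaft 7 [[0.0029, -0.0019, 0.0562], [0.0033, 0.0002, 0.0577], [0.0038, 0.0023, 0.059]]
4103 ((515.2523193359375, -343.72149658203125), (63.73134994506836, 63.52611541748047), 26.034469604492188)
```

View pics/w6.png

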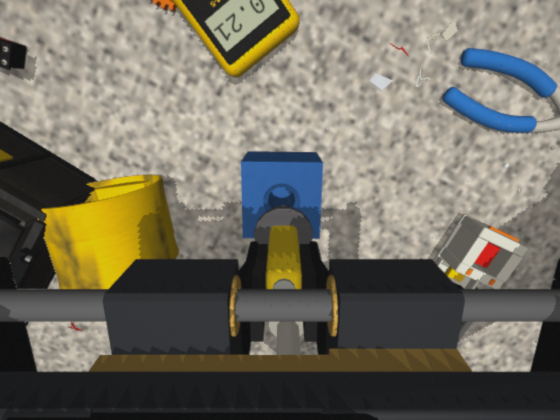

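The pin hasn't slipped, the blue stand is at (282,195) with its hole at (281,198), and the pin lies over it. Inserting.

Request:
drive_tool --rows '[{"tx": 0.1,"ty": -0.12,"tz": 1,"ax": 0,"ay": 0,"az": 0,"claw": 1},{"tx": 0,"ty": 0,"tz": 1,"ax": 0,"ay": 0,"az": 0,"claw": 1},{"tx": 0,"ty": 0,"tz": 0.8,"ax": 0,"ay": 0,"az": 0,"claw": 1},{"tx": 0,"ty": 0,"tz": 0.8,"ax": 0,"ay": 0,"az": 0,"claw": 1},{"tx": 0,"ty": 0,"tz": 0,"ax": 0,"ay": 0,"az": 0,"claw": 1},{"tx": 0,"ty": 0,"tz": 0,"ax": 0,"ay": 0,"az": 0,"claw": 1}]'

```text
time_s: 11.72
tcp_pos: [0.5145, -0.3441, 0.1028]
ee_rot: [[-0.895, -0.446, -0.002], [-0.446, 0.895, 0.001], [0.001, 0.001, -1.0]]
wrist_force: [0.2, -0.3, -0.5]
gripper_width: 0.18
gripper_force: 30.0
```

Request:
drive_tool --rows '[{"tx": 0,"ty": 0,"tz": 1,"ax": 0,"ay": 0,"az": 0,"claw": 1},{"tx": 0,"ty": 0,"tz": 1,"ax": 0,"ay": 0,"az": 0,"claw": 1},{"tx": 0,"ty": 0,"tz": 0.7,"ax": 0,"ay": 0,"az": 0,"claw": 1},{"tx": 0,"ty": 0,"tz": 0.4,"ax": 0,"ay": 0,"az": 0,"claw": 1},{"tx": 0,"ty": 0,"tz": 0,"ax": 0,"ay": 0,"az": 0,"claw": 1},{"tx": 0,"ty": 0,"tz": 0,"ax": 0,"ay": 0,"az": 0,"claw": 1},{"tx": 0,"ty": 0,"tz": 0,"ax": 0,"ay": 0,"az": 0,"claw": 1}]'

```text
time_s: 12.3
tcp_pos: [0.5151, -0.3446, 0.0729]
ee_rot: [[-0.895, -0.446, 0.0], [-0.446, 0.895, -0.0], [-0.0, -0.0, -1.0]]
wrist_force: [0.0, 0.0, 0.1]
gripper_width: 0.18
gripper_force: 30.0
```

Lower the last 2 mm, release to 4 cm (yellow object nearby), then retreat.

Request:
drive_tool --rows '[{"tx": 0,"ty": 0,"tz": 0.2,"ax": 0,"ay": 0,"az": 0,"claw": 1},{"tx": 0,"ty": 0,"tz": 0,"ax": 0,"ay": 0,"az": 0,"claw": 1},{"tx": 0,"ty": 0,"tz": 0,"ax": 0,"ay": 0,"az": 0,"claw": 1},{"tx": 0,"ty": 0,"tz": 0,"ax": 0,"ay": 0,"az": 0,"claw": 4},{"tx": 0,"ty": 0,"tz": 0,"ax": 0,"ay": 0,"az": 0,"claw": 4},{"tx": 0,"ty": 0,"tz": 0,"ax": 0,"ay": 0,"az": 0,"claw": 4},{"tx": 0,"ty": 0,"tz": 0,"ax": 0,"ay": 0,"az": 0,"claw": 4},{"tx": 0,"ty": 0,"tz": 0,"ax": 0,"ay": 0,"az": 0,"claw": 4}]'

```text
time_s: 12.97
tcp_pos: [0.515, -0.3445, 0.0709]
ee_rot: [[-0.895, -0.446, 0.0], [-0.446, 0.895, -0.0], [-0.0, -0.0, -1.0]]
wrist_force: [0.2, 0.3, -0.7]
gripper_width: 0.43
gripper_force: 0.0
```

Request:
drive_tool --rows '[{"tx": 0,"ty": 0,"tz": -1,"ax": 0,"ay": 0,"az": 0,"claw": 4},{"tx": 0,"ty": 0,"tz": -2,"ax": 0,"ay": 0,"az": 0,"claw": 4},{"tx": 0,"ty": 0,"tz": -2,"ax": 0,"ay": 0,"az": 0,"claw": 4},{"tx": 0,"ty": 0,"tz": -3,"ax": 0,"ay": 0,"az": 0,"claw": 4},{"tx": 0,"ty": 0,"tz": -3,"ax": 0,"ay": 0,"az": 0,"claw": 4},{"tx": 3,"ty": 0,"tz": 0,"ax": 0,"ay": 0,"az": 0,"claw": 4},{"tx": 3,"ty": 0,"tz": 0,"ax": 0,"ay": 0,"az": 0,"claw": 4},{"tx": 3,"ty": 0,"tz": 0,"ax": 0,"ay": 0,"az": 0,"claw": 4},{"tx": 0,"ty": 0,"tz": 0,"ax": 0,"ay": 0,"az": 0,"claw": 4},{"tx": 0,"ty": 0,"tz": 0,"ax": 0,"ay": 0,"az": 0,"claw": 4}]'

```text
time_s: 13.8
tcp_pos: [0.4335, -0.3853, 0.182]
ee_rot: [[-0.896, -0.444, 0.001], [-0.444, 0.896, -0.001], [-0.001, -0.001, -1.0]]
wrist_force: [0.5, 0.7, -0.2]
gripper_width: 0.462
gripper_force: 0.0
```

Run:
```python
from w import *
print(sense()["time_s"],sense()["tcp_pos"],sense()["wrist_force"])
im,d=capture("scene");save("end",cv2.resize(im[100:290,180:420],(760,600)))
```

```text
13.8 [ 0.43345288 -0.38530577  0.18199904] [ 0.45019143  0.74023918 -0.17204519]
```

View pics/end.png

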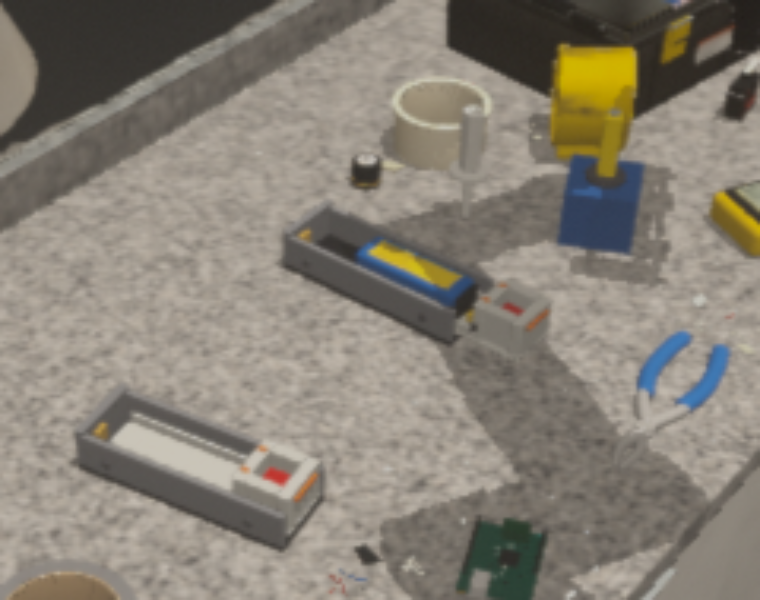

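The final view shows the pin upright in its stand (607,150), the battery sled fully out (512,310), the spare sled shut (275,475) and the look-alike untouched (468,150).

```bash
python3 -c "
from station import *
print(finish_job())"
```

```text
the job is handed in; nothing more can be done
None
```

The battery sled is pushed out to its stop (about 60 mm), the spare sled is still shut, the pin is back upright in its stand and released, and the job is handed in at about 14 s.

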